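# Turn over the copper coupon in its clamshell holder

## Robot

A 6-joint arm with a two-finger parallel gripper is mounted at the origin on the work surface. World frame = base frame: x ahead of the robot, y to its left, z up, the work surface at z = 0. Lengths are in m, angles in degrees, forces in N, time in s.
With the tool pointing down it reaches from about 0.35 to 0.875 m from the base axis. Payload 4.2 kg.
Tool frame: the origin (TCP) lies on the centre line of the jaws, within the pads' length; the fingertips stand 11 mm ahead of it and the grasp point (between the pads) lies 8 mm behind it; y points along the fingers, z is the direction in which the jaws open and shut, and the axes are right-handed (so a half turn about y gives the same grasp; the last joint's range is limited). The gripper opens to 87 mm and grips with 3 to 60 N. Pads are 19 mm wide; open, the fingers measure 117 mm over their backs; the gripper's body (75 mm by 190 mm) begins 51 mm behind the grasp point.
Start: joints at [79.962, 22.042, 0.453, 0, -68.411, -14.817], TCP at [0.263, 0.567, 0.234] pointing down, gripper open.
Joint ranges: [-179.83, 179.83], [-69.29, 118.12], [-61.27, 80.66], [-181.25, 117.63], [-171.15, -9.14], [-177.46, 177.46]. Speed limits (degrees/s): [159.86, 159.86, 180, 180, 180, 180].

## Interface

Orientations are given as a 3x3 rotation matrix whose columns are the frame's x, y, z axes.
In Python, from station import r, optics gives the robot as it stands. The module is installed in compiled form; this text tells all that it offers.
- The arm moves only by the tool step_arm, never from a script. Its argument "moves" is a list that holds one entry, the list of rows, each a list of 7 numbers: the turn, a rotation vector about the tool's x, y, z in rad, then the shift along the tool's x, y, z in cm, then the opening in per cent of the stroke, from 0 (shut) to 100 (fully open). A call has exactly 5 rows; each row is the pose to reach, as a shift and turn from the pose commanded when the call began, along the tool's axes at that moment; what a row does not reach only later rows make up. A row lasts 1/12 s, in which the tool goes at most 41.7 mm and 7.16 degrees, less where a joint would pass 70% of its speed; a pose out of reach is approached as far as the arm can. A call with a gripper value outside its range is refused whole. The fingers move at their own pace and stop on an object; the grip force is fixed at half the most. Time passes only in rows, so rows that repeat a pose let the fingers close, or fill a call up. It gives the time, the measured TCP pose, the force and the opening at its end, in the units of the state.
- r.sense(): the state, without advancing time (a new reading comes with each control period).
- optics.capture(name): name is "scene" or "top" or "wrist"; returns a dict with "image" (480x640x3 uint8, red, green, blue), "fov_y" (degrees; the focal length in pixels is half the picture's height over the tangent of half this angle, whatever the lens; pixels are square), "cx", "cy" (the principal point, pixels), "cam_to_world" (4x4, takes a point from camera to world coordinates). Camera axes: x right, y down, z forward; pixel columns grow to the right and rows downward; lengths in m; the calibration is good to about 2 mm. A picture is of the moment at which its call begins. There is no depth.
- r.finish_job(): hands the job in, once; it reports no verdict.
The state is a dict: "time_s": time; "joints": joint angles; "joint_velocities": joint speeds; "effort": joint torques, N m; "tcp_pos": TCP position; "ee_rot": TCP orientation; "wrist_force": force on the tool from outside, world axes, zero at the start; "moment": the same for the moment, N m; "gripper_width": opening from 0.0 (shut) to 1.0 (fully open).
Only numpy, scipy, OpenCV 4.12 (cv2) and the standard library are available. Lean on these libraries where they do the work, as an engineer would, in place of code of your own. Each camera call takes 0.05 s, during which the arm holds its last target.

## Task

The copper test coupon is lying in the tray of one of the two flip-over holders and its underside must be brought up for drying. Shut the white lid of that holder fully down over the coupon, then, with the lid still shut, swing the whole holder over about its axle until it lies flat on the other side with the coupon inside, and let go.

Things in the scene. Friction and masses are not known exactly. Their poses are not given: they have to be found in the camera images.
- coupon: Copper plate 44 x 44 x 5 mm, 60 g, loose in the 50 mm square pocket of its holder's blue tray, pocket centre 42 mm from the axle. Origin: centre of its underside at start. An identical holder with a white coupon is a bystander; which is left or right varies. Grip the holder only by its two knobs, from above: barrels 20 mm across, 20 mm long along x with flat ends, on 8 mm stems.
- stand: Fixed grey stand of the copper coupon's holder, plate 146 (x) x 136 (y) x 8 mm, origin under its centre on the table; cheeks at x = +-60, 58 high. Axle along its x axis, 45 mm above the origin. Tray and lid: 96 mm long, 12 to 72 mm from the axle. Knob centres 110 mm from the axle, black (tray) at x = -36, red (lid) at x = +36: y = 110 cos A, z = 45 + 110 sin A, with A below.
- tray (a joint): Blue tray (lid rides on it) about the axle, rad; A of the black knob. 0 at start: level on the stand's +y side, at its stop; grows as the black knob goes up and over; 3.142: turned over, level on the -y side, at its stop. Drag 0.06 N m; up to 3 N at the knob moves it. A knob pinched on its flat ends pivots in the fingers, tool upright. Turn it by black: red would open the lid.
- lid (a joint): White lid's angle from the tray about the same axle, rad; A of the red knob = tray + lid. 0: shut flat on the tray, at its stop, red knob beside the black one (52 mm free between). Starts open at 1.6 to 2.2, leaning to the stand's -y side. Stiff friction hinge, 0.16 N m (up to 3 N at the red knob): it stays where it is left, at any angle, also upside down.

How it is judged:
By the outcome, as a careful person would: the job done as asked, in the order asked, and still so for the second after the job is handed in, with the robot touching nothing.
It also fails if it takes over 58 s, if anything falls off the work surface, if the arm or the gripper's body presses on something with over 40 N, if the wrist force passes 120 N, or if a joint passes its speed limit or range.

## Working session

There is one attempt and no reset: what is moved stays moved. The work goes in short steps, Python scripts to look and compute and a tool call to move; the robot and the scene stay as the last step left them, time stands still between calls to the robot, and variables do not carry over. Pictures are saved under pics/ and viewed, and the job is handed in when it is done.

Besides the shell and the picture viewer there is one more tool, called after "Request:" as name([rows], argument=value, ...), one row to a line, values as JSON. step_arm: Moves the arm, as the interface text tells. Its arguments: {"type":"object","properties":{"moves":{"type":"array"}},"required":["moves"]}

```bash
mkdir -p pics; ls; cat > h.py <<'E'
import numpy as np, cv2
from station import r, optics
def cap(name,fn):
    c=optics.capture(name); cv2.imwrite('pics/'+fn,c['image'][:,:,::-1]); return c
def ray(c,u,v):
    f=240/np.tan(np.radians(c['fov_y'])/2); M=np.array(c['cam_to_world'])
    d=M[:3,:3]@np.array([(u-c['cx'])/f,(v-c['cy'])/f,1]); return M[:3,3],d
def onz(c,u,v,z):
    o,d=ray(c,u,v); return o+d*(z-o[2])/d[2]
def proj(c,p):
    f=240/np.tan(np.radians(c['fov_y'])/2); M=np.array(c['cam_to_world'])
    q=M[:3,:3].T@(np.array(p)-M[:3,3]); return c['cx']+f*q[0]/q[2],c['cy']+f*q[1]/q[2]
def tri(a,b):
    A=np.zeros((3,3));y=np.zeros(3)
    for o,d in (a,b):
        d=d/np.linalg.norm(d);P=np.eye(3)-np.outer(d,d);A+=P;y+=P@o
    return np.linalg.solve(A,y)
E
python3 - <<'E'
from h import *
np.set_printoptions(precision=4,suppress=True)
for n in('scene','top','wrist'):
    c=cap(n,n+'0.png'); print(n,c['fov_y'],c['cx'],c['cy'],np.array(c['cam_to_world']))
print(r.sense())
E
```

```text
pics
scene 54.90811505793634 317.8825135543709 244.02263409191642 [[ 0.3627  0.7019 -0.613   0.9271]
 [ 0.9318 -0.2829  0.2274 -0.1217]
 [-0.0138 -0.6536 -0.7567  0.5544]
 [ 0.      0.      0.      1.    ]]
top 53.85579667111761 320.60326029023173 240.97250381125156 [[-0.0226 -0.9983  0.0542  0.4675]
 [-0.9997  0.022  -0.0115  0.0211]
 [ 0.0102 -0.0544 -0.9985  0.8397]
 [ 0.      0.      0.      1.    ]]
wrist 58.580675763665596 324.76154737844837 232.43082536877304 [[-0.4204 -0.871  -0.2544  0.3324]
 [-0.9073  0.404   0.1162  0.5337]
 [ 0.0016  0.2797 -0.9601  0.3837]
 [ 0.      0.      0.      1.    ]]
{'time_s': 0.15, 'joints': array([ 79.963 ,  22.0813,   0.397 ,  -0.0208, -68.4099, -14.8167]), 'joint_velocities': array([ 0.0379, -0.1605,  0.1698,  0.0691,  0.0289,  0.0651]), 'effort': array([  0.0001, -39.1052,  18.7586,   4.2222,   0.0124,  -0.0001]), 'tcp_pos': array([0.2625, 0.5667, 0.2327]), 'ee_rot': array([[-0.9073, -0.0006, -0.4204],
       [ 0.4204, -0.0016, -0.9073],
       [-0.0001, -1.    ,  0.0017]]), 'wrist_force': array([ 1.5523,  0.4536, -0.2358]), 'moment': array([ 0.0213, -0.0377, -0.0328]), 'gripper_width': 1.0022775524296068}
```

View pics/scene0.png

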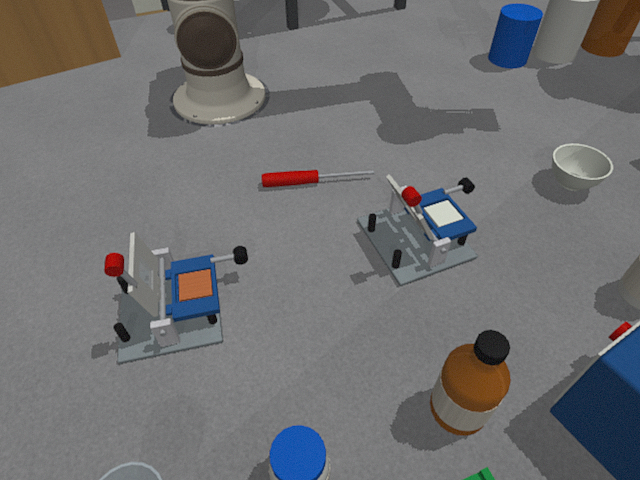

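View pics/top0.png

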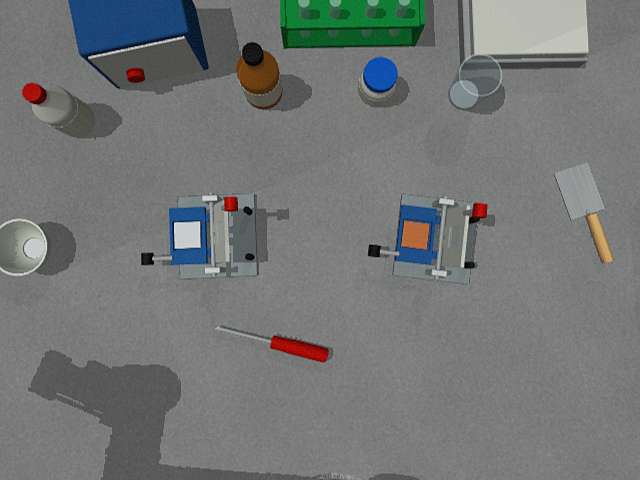

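The copper holder is the right one in the top view: black knob about (374,250), red knob about (480,210), tray centred at (415,235). It sits almost square to the world axes. In the scene view it is on the left, with the red knob at (114,264) and the black at (240,255).

```bash
cat > m.py <<'E'
from h import *
np.set_printoptions(precision=4,suppress=True)
def blobs(img,mask,box,amin=20):
    u0,v0,u1,v1=box; m=np.zeros_like(mask); m[v0:v1,u0:u1]=mask[v0:v1,u0:u1]
    n,l,s,c=cv2.connectedComponentsWithStats(m)
    return [(s[i,4],c[i],s[i,:4],l==i) for i in range(1,n) if s[i,4]>=amin]
def masks(img):
    R,G,B=[img[:,:,i].astype(int) for i in range(3)]
    return dict(red=((R>110)&(G<50)&(B<50)).astype(np.uint8),black=((R<40)&(G<40)&(B<40)).astype(np.uint8),
     blue=((B>70)&(B>R*1.8)).astype(np.uint8),copper=((R>130)&(G<130)&(G>60)&(B<90)).astype(np.uint8))
E
python3 - <<'E'
from m import *
for n,box in (('top',(350,180,500,300)),('scene',(80,210,260,370))):
    c=optics.capture(n); ms=masks(c['image'])
    for k,m in ms.items():
        for a,ce,s,l in blobs(c['image'],m,box): print(n,k,a,ce,s)
    img=c['image']; u0,v0,u1,v1=box
    cv2.imwrite(f'pics/{n}_z.png',cv2.resize(img[v0:v1,u0:u1,::-1],None,fx=4,fy=4,interpolation=cv2.INTER_CUBIC)[:600*1,:800])
E
```

```text
top red 164 [479.8415 209.8293] [473 203  14  15]
top black 48 [473.0625 219.6875] [469 217  11   7]
top black 128 [373.875  250.4453] [368 245  13  12]
top black 57 [469.1053 264.614 ] [464 262  11   6]
top blue 1351 [417.5492 234.0511] [395 205  46  60]
top copper 660 [414.8848 234.6712] [401 221  29  29]
scene red 224 [113.2902 260.3438] [105 253  18  17]
scene black 199 [240.1055 254.8442] [233 246  15  18]
scene black 84 [122.8571 284.1548] [118 277  10  17]
scene black 65 [211.9231 318.7692] [207 314  10  10]
scene black 172 [121.686  332.0349] [114 323  16  19]
scene blue 1854 [191.2821 290.0744] [165 254  55  68]
scene copper 846 [194.5272 284.4031] [179 269  33  32]
```

View pics/top_z.png

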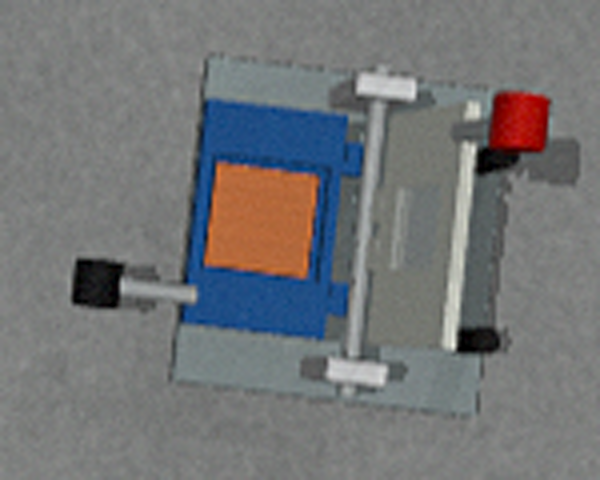

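View pics/scene_z.png

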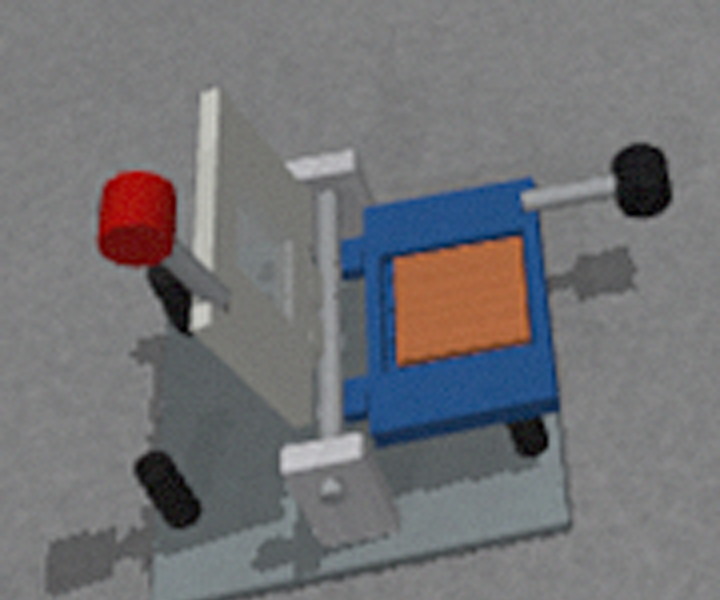

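```bash
python3 - <<'E'
from m import *
t=optics.capture('top'); s=optics.capture('scene')
P=lambda u,v,z: onz(t,350+u/4,180+v/4,z)
a=P(387,87,.058); b=P(358,373,.058); print('cheeks',a,b,np.linalg.norm(a-b))
d=a-b; print('yaw of x axis',np.degrees(np.arctan2(d[1],d[0])),'mid',(a+b)/2)
cs=[P(208,57,.008),P(173,381,.008),P(475,413,.008)]
for c in cs: print('corner',c)
print([np.linalg.norm(cs[i]-cs[i+1]) for i in(0,1)], 'ctr',(cs[0]+cs[2])/2)
d=cs[0]-cs[1]; print('yaw plate',np.degrees(np.arctan2(d[1],d[0])))
for n,p,q in(('red',(479.5,210),(113.5,262)),('black',(373.9,250.4),(240.1,254.9)),('copper',(414.9,234.7),(194.5,284.4))):
    print(n,tri(ray(t,*p),ray(s,*q)), onz(t,*p,.045))
E
```

```text
cheeks [ 0.5708 -0.1999  0.058 ] [ 0.4521 -0.1834  0.058 ] 0.11986707854718305
yaw of x axis -7.891341978433633 mid [ 0.5115 -0.1916  0.058 ]
corner [ 0.5925 -0.1348  0.008 ]
corner [ 0.4495 -0.1148  0.008 ]
corner [ 0.4324 -0.2474  0.008 ]
[np.float64(0.14444995277944592), np.float64(0.13372401463923167)] ctr [ 0.5125 -0.1911  0.008 ]
yaw plate -7.960462360315055
red [ 0.5447 -0.2209  0.1561] [ 0.5573 -0.2587  0.045 ]
black [ 0.4925 -0.0785  0.0452] [ 0.4928 -0.0774  0.045 ]
copper [ 0.5177 -0.1495  0.0423] [ 0.5177 -0.1475  0.045 ]
```

```bash
cat > plan.py <<'E'
from h import *
from scipy.spatial.transform import Rotation as Ro
np.set_printoptions(precision=3,suppress=True)
O=np.array([.512,-.1913,0]); yaw=np.radians(-7.9)
ex=np.array([np.cos(yaw),np.sin(yaw),0]); ey=np.array([-ex[1],ex[0],0]); ez=np.array([0,0,1.])
RT=np.column_stack([ey,-ez,-ex])
def knob(A,x,R=.110): return O+x*ex+R*np.cos(A)*ey+(.045+R*np.sin(A))*ez
def tcp(A,x,up=0,R=.110): return knob(A,x,R)+(up-.008)*ez
def rel(p,R=RT,s=None):
    s=s or r.sense(); E=np.array(s['ee_rot'])
    return np.r_[Ro.from_matrix(E.T@R).as_rotvec(), E.T@(np.array(p)-s['tcp_pos'])*100]
E
python3 - <<'E'
from plan import *
p=tcp(1.79,.036,.08); print(p,rel(p))
E
```

```text
[ 0.544 -0.22   0.224] [ -0.      1.275  -0.    -58.644   0.925  59.562]
```

Request:
step_arm([
  [[0,0.06,0,-2.5,-1,2.5,60],[0,0.12,0,-5,-2,5,60],[0,0.18,0,-7.5,-3,7.6,60],[0,0.24,0,-10,-3,10.2,60],[0,0.3,0,-12.5,-3,12.7,60]],
])

```text
time_s: 0.77
tcp_pos: [0.323, 0.3979, 0.2644]
ee_rot: [[-0.741, 0.001, -0.672], [0.672, 0.002, -0.741], [0.001, -1.0, -0.002]]
wrist_force: [1.4, 0.1, -0.1]
gripper_width: 0.707
```

```bash
python3 - <<'E'
from plan import *
p=tcp(1.79,.036,.08); s=r.sense(); print(s['time_s'],s['tcp_pos'],s['joints'],s['wrist_force'],rel(p))
E
```

```text
0.7667 [0.323 0.398 0.264] [ 69.101   9.702 -12.237   0.006 -67.958 -21.288] [ 1.448  0.132 -0.148] [  0.001   0.972   0.001 -57.895   3.916  30.927]
```

Request:
step_arm([
  [[0,0.06,0,-3.2,0,1.7,60],[0,0.12,0,-6.4,0,3.4,60],[0,0.18,0,-9.6,0,5.1,60],[0,0.24,0,-12.8,0,6.8,60],[0,0.3,0,-16,0,8.5,60]],
])

```text
time_s: 1.18
tcp_pos: [0.3847, 0.2273, 0.2639]
ee_rot: [[-0.509, 0.001, -0.86], [0.86, 0.001, -0.509], [0.0, -1.0, -0.001]]
wrist_force: [0.5, -0.4, -0.7]
gripper_width: 0.601
```

```bash
python3 - <<'E'
from plan import *
p=tcp(1.79,.036,.08); s=r.sense(); print(s['time_s'],s['tcp_pos'],s['joints'],s['wrist_force'],rel(p))
E
```

```text
1.1833 [0.385 0.227 0.264] [ 51.53    2.949 -20.14    0.003 -66.863 -20.903] [ 0.526 -0.445 -0.69 ] [  0.001   0.672   0.001 -46.619   3.932   9.053]
```

Request:
step_arm([
  [[0,0.07,0,-3.4,0,0.6,60],[0,0.14,0,-6.8,0,1.2,60],[0,0.21,0,-10.2,0,1.8,60],[0,0.28,0,-13.6,0,2.4,60],[0,0.35,0,-17,0,3,60]],
])

```text
time_s: 1.6
tcp_pos: [0.446, 0.066, 0.264]
ee_rot: [[-0.183, 0.001, -0.983], [0.983, 0.001, -0.183], [0.0, -1.0, -0.001]]
wrist_force: [0.3, 0.3, 1.2]
gripper_width: 0.601
```

```bash
python3 - <<'E'
from plan import *
p=tcp(1.79,.036,.08); s=r.sense(); print(s['time_s'],s['tcp_pos'],s['joints'],s['wrist_force'],rel(p))
E
```

```text
1.6 [0.446 0.066 0.264] [ 29.17    3.361 -19.681  -0.002 -66.894 -18.641] [0.309 0.341 1.154] [  0.001   0.322   0.001 -29.908   3.953  -4.443]
```

Request:
step_arm([
  [[0,0.065,0,-3.6,0,-0.5,60],[0,0.13,0,-7.2,0,-1.1,60],[0,0.195,0,-10.8,0,-1.6,60],[0,0.26,0,-14.4,0,-2.1,60],[0,0.322,0,-18,0,-2.7,60]],
])

```text
time_s: 2.02
tcp_pos: [0.5059, -0.1061, 0.2638]
ee_rot: [[0.138, 0.001, -0.99], [0.99, 0.0, 0.138], [0.0, -1.0, -0.001]]
wrist_force: [0.4, 1.2, 0.2]
gripper_width: 0.599
```

```bash
python3 - <<'E'
from plan import *
p=tcp(1.79,.036,.08); s=r.sense(); print(s['time_s'],s['tcp_pos'],s['joints'],s['wrist_force'],rel(p))
E
```

```text
2.0167 [ 0.506 -0.106  0.264] [  6.163  10.201 -11.69   -0.005 -68.075 -14.083] [0.368 1.176 0.19 ] [  0.001  -0.      0.    -10.749   3.946  -5.376]
```

Request:
step_arm([
  [[0,0,0,-3,0,-1.5,60],[0,0,0,-6,0,-3,60],[0,0,0,-8,0,-4.2,60],[0,0,0,-9.8,0,-5.3,60],[0,0,0,-9.8,0,-5.3,60]],
])

```text
time_s: 2.43
tcp_pos: [0.546, -0.2115, 0.2627]
ee_rot: [[0.138, -0.001, -0.99], [0.99, -0.001, 0.138], [-0.001, -1.0, 0.0]]
wrist_force: [1.2, -0.5, 0.9]
gripper_width: 0.601
```

```bash
python3 - <<'E'
from plan import *
p=tcp(1.79,.036,0); s=r.sense(); print(s['time_s'],s['tcp_pos'],s['wrist_force'],rel(p))
for n in('scene','top','wrist'): cap(n,n+'1.png')
E
```

```text
2.4333 [ 0.546 -0.212  0.263] [ 1.179 -0.534  0.878] [-0.    -0.001 -0.001 -0.846 11.834  0.044]
```

View pics/wrist1.png

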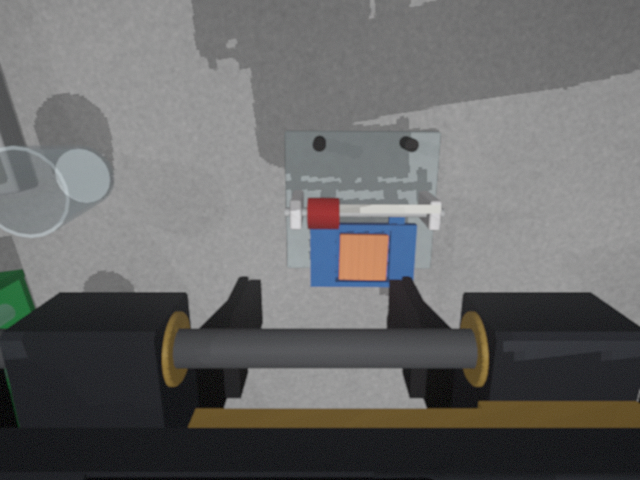

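View pics/scene1.png

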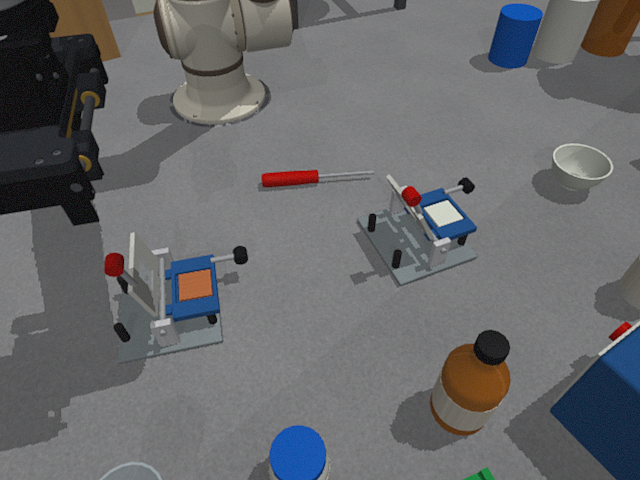

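The wrist view shows the red knob at (322,213), centred between the open fingers (jaw centre column about 325). I'll check it against a second triangulation.

```bash
python3 - <<'E'
from plan import *
from m import masks,blobs
w=optics.capture('wrist'); s=optics.capture('scene')
for n,c,box in(('w',w,(295,185,345,235)),('s',s,(95,240,135,290))):
    for b in blobs(c['image'],masks(c['image'])['red'],box): print(n,b[:3])
for n in(-1,0,1):
    A=1.79+n*.05; print(A,knob(A,.036),proj(w,knob(A,.036)),proj(s,knob(A,.036)))
p=tri(ray(w,323,213.5),ray(s,114.5,264)); q=p-O; print(p,q@ex,q@ey,q[2]-.045, np.arctan2(q[2]-.045,q@ey))
E
```

```text
w (np.int32(114), array([326.3246, 200.4298]), array([309, 198,  29,   9], dtype=int32))
w (np.int32(45), array([322.7556, 223.5111]), array([309, 218,  25,   8], dtype=int32))
s (np.int32(134), array([110.0075, 260.2015]), array([105, 253,  12,  18], dtype=int32))
1.74 [ 0.5451 -0.2146  0.1534] (np.float64(323.2651201436032), np.float64(225.33652352715842)) (np.float64(121.50047860274978), np.float64(262.111362404819))
1.79 [ 0.5444 -0.2199  0.1524] (np.float64(323.28270272867053), np.float64(216.64658569742124)) (np.float64(116.83426011490539), np.float64(263.61727257977316))
1.84 [ 0.5436 -0.2252  0.151 ] (np.float64(323.3013395132663), np.float64(207.92140965581697)) (np.float64(112.30831816071787), np.float64(265.2613053385517))
[ 0.5443 -0.2222  0.1528] 0.0362497469743416 -0.026180886687890287 0.10781842922406702 1.8090096513925946
```

```bash
python3 - <<'E'
from plan import *
print(r.sense()['tcp_pos'],rel(tcp(1.81,.036)))
E
```

```text
[ 0.545 -0.208  0.264] [ 0.     0.004  0.    -1.436 11.988 -0.116]
```

Request:
step_arm([
  [[0,0.004,0,-0.7,2.2,-0.1,60],[0,0.004,0,-1.4,4.4,-0.1,60],[0,0.004,0,-1.4,6.6,-0.1,60],[0,0.004,0,-1.4,8.2,-0.1,60],[0,0.004,0,-1.4,8.2,-0.1,60]],
])

```text
time_s: 3.1
tcp_pos: [0.5418, -0.2209, 0.1781]
ee_rot: [[0.138, -0.007, -0.99], [0.99, 0.002, 0.138], [0.001, -1.0, 0.007]]
wrist_force: [-0.3, 0.2, 0.1]
gripper_width: 0.601
```

```bash
python3 - <<'E'
from plan import *
c=cap('wrist','wrist2.png'); cap('scene','scene2.png')
print(r.sense()['tcp_pos'],rel(tcp(1.81,.036)))
E
```

```text
[ 0.544 -0.222  0.182] [-0.     0.    -0.001 -0.02   3.818  0.022]
```

View pics/wrist2.png

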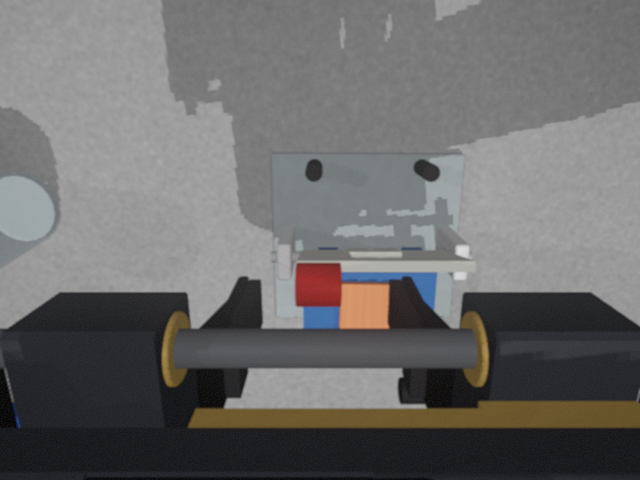

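View pics/scene2.png

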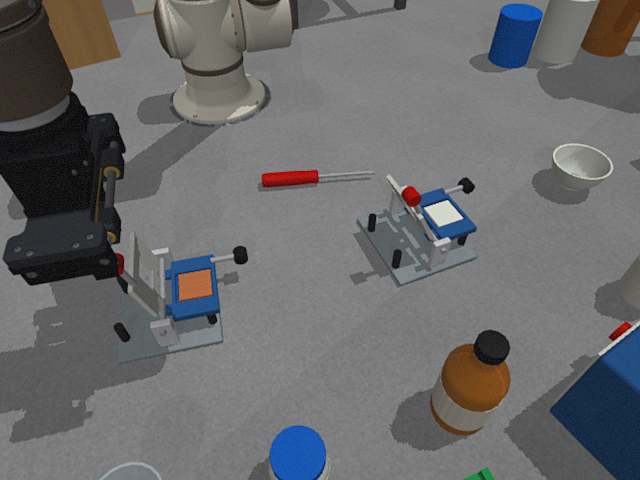

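The red knob at (319,285) lies between the fingers and below them. Next: descend and close on it.

Request:
step_arm([
  [[0,0,0,0,1.3,0,60],[0,0,0,0,2.6,0,60],[0,0,0,0,3.8,0,60],[0,0,0,0,3.8,0,60],[0,0,0,0,3.8,0,40]],
])

```text
time_s: 3.62
tcp_pos: [0.5449, -0.2223, 0.1449]
ee_rot: [[0.138, 0.002, -0.99], [0.99, -0.001, 0.138], [-0.0, -1.0, -0.002]]
wrist_force: [0.6, -0.3, 0.0]
gripper_width: 0.575
```

Request:
step_arm([
  [[0,0,0,0,0,0,20],[0,0,0,0,0,0,10],[0,0,0,0,0,0,5],[0,0,0,0,0,0,5],[0,0,0,0,0,0,5]],
])

```text
time_s: 4.03
tcp_pos: [0.5444, -0.2225, 0.144]
ee_rot: [[0.139, 0.001, -0.99], [0.99, -0.0, 0.139], [-0.0, -1.0, -0.001]]
wrist_force: [0.1, 0.1, 0.6]
gripper_width: 0.229
```

```bash
python3 - <<'E'
from plan import *
s=r.sense(); print(s['tcp_pos'],s['gripper_width']*87,s['wrist_force'],s['moment'],rel(tcp(1.81,.036)))
cap('wrist','wrist3.png')
A=1.81; 
for k in range(1,21):
    a=A*(1-k/18); print(k,round(a,3),(tcp(a,.036)-tcp(A,.036))@ey*100,-(tcp(a,.036)-tcp(A,.036))[2]*100)
E
```

```text
[ 0.544 -0.223  0.144] 19.935549955819873 [0.116 0.116 0.611] [ 0.1    0.041 -0.04 ] [ 0.001 -0.001 -0.     0.04   0.012  0.037]
1 1.709 1.0859718834205578 -0.20764459489864273
2 1.609 2.1873026807325715 -0.3052237128630231
3 1.508 3.2928657542080098 -0.2917515215727695
4 1.408 4.3914917078451765 -0.1673641292637168
5 1.307 5.472081230688124 0.0666817903603456
6 1.207 6.523717232083687 0.4080216941796472
7 1.106 7.535775135984562 0.8532070584071572
8 1.006 8.498030220005827 1.3977402186883787
9 0.905 9.400760914798836 2.036119809566056
10 0.804 10.234847020119087 2.761896344239312
11 0.704 10.991861845320555 3.5677373731003463
12 0.603 11.664157343390197 4.445501562758314
13 0.503 12.244941378421649 5.386320947137274
14 0.402 12.728346345902459 6.38069051967331
15 0.302 13.109488452550696 7.418564261469665
16 0.201 13.384517056802611 8.489456635246723
17 0.101 13.550653571469121 9.582548519703415
18 0.0 13.60621953553142 10.686796514045469
19 -0.101 13.550653571469121 11.791044508387523
20 -0.201 13.384517056802611 12.884136392844217
```

View pics/wrist3.png

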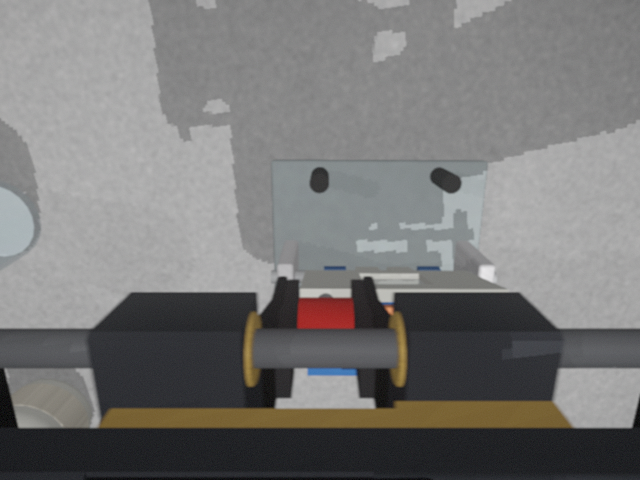

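The opening reads 19.9 mm and the knob at (326,313) is between the pads, so it is held. Next I follow the arc.

Request:
step_arm([
  [[0,0,0,1.09,-0.21,0,5],[0,0,0,2.19,-0.3,0,5],[0,0,0,3.29,-0.29,0,5],[0,0,0,4.39,-0.17,0,5],[0,0,0,5.47,0.07,0,5]],
])

```text
time_s: 4.5
tcp_pos: [0.5521, -0.1673, 0.1429]
ee_rot: [[0.138, 0.0, -0.99], [0.99, -0.0, 0.138], [-0.0, -1.0, -0.001]]
wrist_force: [0.9, -4.5, -2.4]
gripper_width: 0.226
```

```bash
cat > st.py <<'E'
from plan import *
import sys
s=r.sense(); x=float(sys.argv[1])
g=s['tcp_pos']+.008*ez-O; y,z=g@ey,g[2]-.045
print(s['time_s'],'x',g@ex,'y',y,'z',z,'R',np.hypot(y,z),'A',np.arctan2(z,y),'w',s['gripper_width']*87,'F',s['wrist_force'],'M',s['moment'])
print('rot',rel(g,s=s)[:3])
E
python3 st.py .036
```

```text
4.5 x 0.03640453393395536 y 0.029308460583941216 z 0.10587957677403224 R 0.10986114253751698 A 1.3007487239844073 w 19.693654012427473 F [ 0.875 -4.458 -2.39 ] M [-1.42  -0.263 -0.098]
rot [ 0.001 -0.001 -0.   ]
```

Request:
step_arm([
  [[0,0,0,1.05,0.34,0,5],[0,0,0,2.06,0.79,0,5],[0,0,0,3.03,1.33,0,5],[0,0,0,3.93,1.97,0,5],[0,0,0,4.76,2.7,0,5]],
])

```text
time_s: 4.92
tcp_pos: [0.5589, -0.12, 0.1156]
ee_rot: [[0.138, 0.001, -0.99], [0.99, 0.0, 0.138], [0.0, -1.0, -0.001]]
wrist_force: [2.2, -4.1, 1.5]
gripper_width: 0.224
```

```bash
python3 st.py .036
```

```text
4.9167 x 0.03663944596693477 y 0.07706228899132697 z 0.07862081040383796 R 0.11009009134858155 A 0.7954086870708859 w 19.466363708603843 F [ 2.202 -4.069  1.453] M [-1.225 -0.283 -0.011]
rot [ 0.001 -0.001  0.   ]
```

Request:
step_arm([
  [[0,0,0,0.76,0.81,0,5],[0,0,0,1.43,1.68,0,5],[0,0,0,2.01,2.62,0,5],[0,0,0,2.49,3.62,0,5],[0,0,0,2.88,4.66,0,5]],
])

```text
time_s: 5.33
tcp_pos: [0.5629, -0.0918, 0.0685]
ee_rot: [[0.138, 0.001, -0.99], [0.99, 0.0, 0.138], [0.0, -1.0, -0.001]]
wrist_force: [1.8, -3.2, 2.5]
gripper_width: 0.224
```

```bash
python3 st.py .036
```

```text
5.3333 x 0.036739143318843856 y 0.1055057528920356 z 0.031462976444989424 R 0.11009715155304083 A 0.28981470622213096 w 19.5042641347284 F [ 1.824 -3.16   2.529] M [-0.843 -0.475 -0.071]
rot [ 0.001 -0.001  0.   ]
```

Request:
step_arm([
  [[0,0,0,0.27,1.07,0,5],[0,0,0,0.4,1.9,0,5],[0,0,0,0.47,2.6,0,5],[0,0,0,0.5,3.2,0,5],[0,0,0,0.5,3.45,0,5]],
])

```text
time_s: 5.75
tcp_pos: [0.5637, -0.0876, 0.0347]
ee_rot: [[0.138, 0.001, -0.99], [0.99, -0.0, 0.138], [-0.0, -1.0, -0.001]]
wrist_force: [-1.4, 3.0, 16.9]
gripper_width: 0.221
```

```bash
python3 st.py .036
```

```text
5.75 x 0.03693343478706789 y 0.10985008501654296 z -0.0022828696439118473 R 0.10987380339258676 A -0.020778692051486008 w 19.194008122466045 F [-1.407  2.983 16.908] M [ 0.743  0.476 -0.076]
rot [ 0.001 -0.001 -0.   ]
```

Request:
step_arm([
  [[0,0,0,0,0,0,5],[0,0,0,0,-0.2,0,5],[0,0,0,0,-0.2,0,20],[0,0,0,0,-0.2,0,50],[0,0,0,0,-0.2,0,50]],
])

```text
time_s: 6.17
tcp_pos: [0.5612, -0.0879, 0.0359]
ee_rot: [[0.14, -0.004, -0.99], [0.99, 0.0, 0.14], [-0.0, -1.0, 0.004]]
wrist_force: [-0.5, -0.3, 0.4]
gripper_width: 0.307
```

Request:
step_arm([
  [[0,0,0,0,0,0,50],[0,0,0,0,-1.2,0,50],[0,0,0,0,-3,0,50],[0,0,0,0,-5.5,0,50],[0,0,0,0,-5.5,0,50]],
])

```text
time_s: 6.58
tcp_pos: [0.5649, -0.088, 0.0956]
ee_rot: [[0.138, 0.006, -0.99], [0.99, -0.0, 0.138], [0.0, -1.0, -0.006]]
wrist_force: [0.5, 0.4, 0.4]
gripper_width: 0.496
```

```bash
python3 st.py .036; python3 - <<'E'
from plan import *
cap('scene','scene4.png');cap('wrist','wrist4.png'); print(rel(tcp(0,-.036,.05)))
E
```

```text
6.5833 x 0.03822490790600063 y 0.10964040660734833 z 0.0586212527991815 R 0.12432807422609833 A 0.49099610518243153 w 43.13359531254422 F [0.462 0.387 0.398] M [ 0.055 -0.177 -0.003]
rot [ 0.006 -0.     0.   ]
[ 0.    -0.002  0.     0.035  0.521  7.186]
```

View pics/wrist4.png

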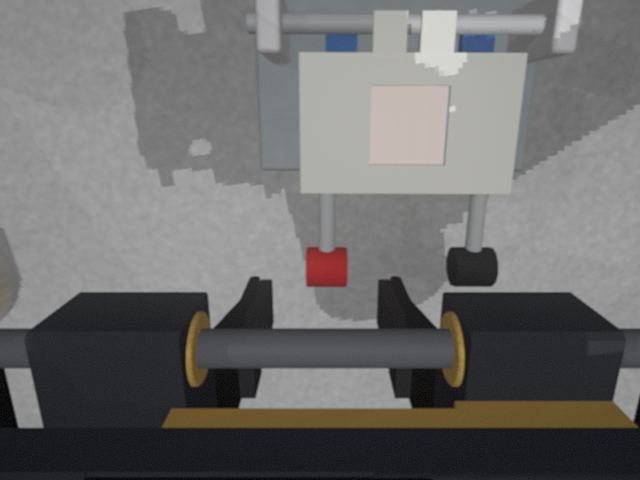

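View pics/scene4.png

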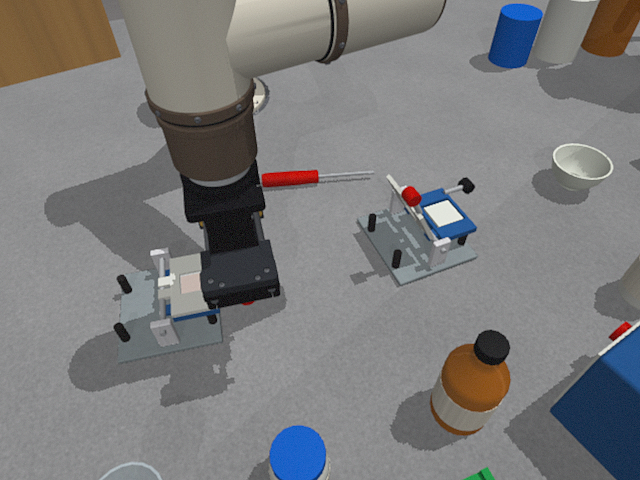

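The lid lies flat on the tray. The red knob at (327,267) and the black at (472,267) are side by side at the same height. Now over to the black knob.

Request:
step_arm([
  [[0,0,0,0,0,1.8,50],[0,0,0,0,0,3.6,50],[0,0,0,0,0,5.4,50],[0,0,0,0,0,7.1,50],[0,0,0,0,0,7.1,50]],
])

```text
time_s: 7.1
tcp_pos: [0.4876, -0.078, 0.0901]
ee_rot: [[0.14, -0.007, -0.99], [0.99, 0.0, 0.14], [-0.001, -1.0, 0.007]]
wrist_force: [-0.4, -0.4, -0.3]
gripper_width: 0.499
```

```bash
python3 - <<'E'
from plan import *
c=cap('wrist','wrist5.png'); print(rel(tcp(0,-.036,0)),proj(c,knob(0,-.036)),proj(c,knob(0,.036)))
E
python3 st.py -.036
```

```text
[-0.004 -0.001 -0.001  0.085  5.364 -0.148] (np.float64(317.04040465837244), np.float64(274.58165258847527)) (np.float64(170.3366825273423), np.float64(275.27606708789784))
7.15 x -0.037260002010839066 y 0.10919621283635796 z 0.053642269705150944 R 0.1216606181018465 A 0.45662040992908615 w 43.82045835512581 F [-0.002 -0.045  0.942] M [ 0.052 -0.128  0.056]
rot [-0.004 -0.001 -0.001]
```

View pics/wrist5.png

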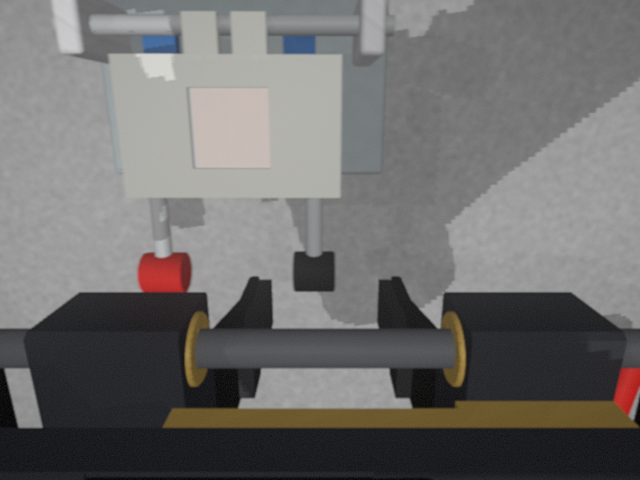

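The black knob at (314,271) is between the fingers, within about 2 mm of prediction. Descend and grip.

Request:
step_arm([
  [[0,0,0,0,1.5,-0.1,50],[0,0,0,0,3,-0.1,50],[0,0,0,0,4.4,-0.1,50],[0,0,0,0,5.3,-0.1,50],[0,0,0,0,5.3,-0.1,50]],
])

```text
time_s: 7.57
tcp_pos: [0.4926, -0.0782, 0.0364]
ee_rot: [[0.139, -0.005, -0.99], [0.99, -0.001, 0.139], [-0.001, -1.0, 0.005]]
wrist_force: [-0.2, -0.4, -0.1]
gripper_width: 0.5
```

Request:
step_arm([
  [[0,0,0,0,0,0,30],[0,0,0,0,0,0,10],[0,0,0,0,0,0,5],[0,0,0,0,0,0,5],[0,0,0,0,0,0,5]],
])

```text
time_s: 7.98
tcp_pos: [0.4923, -0.0779, 0.039]
ee_rot: [[0.139, -0.003, -0.99], [0.99, 0.0, 0.139], [-0.0, -1.0, 0.003]]
wrist_force: [-2.9, 1.7, 4.4]
gripper_width: 0.224
```

```bash
python3 st.py -.036;python3 - <<'E'
from plan import *
c=cap('wrist','wrist6.png')
for k in range(0,26):
    a=np.pi*k/25; print(k,round(a,3),np.round([11*np.cos(a)-11,-11*np.sin(a)],2))
E
```

```text
7.9833 x -0.03506339160215846 y 0.10961159596430457 z 0.002049776298137511 R 0.10963076006629871 A 0.018698180537130737 w 19.466874020453602 F [-2.862  1.702  4.36 ] M [ 0.615  0.925 -0.044]
rot [-0.003 -0.002 -0.   ]
0 0.0 [ 0. -0.]
1 0.126 [-0.09 -1.38]
2 0.251 [-0.35 -2.74]
3 0.377 [-0.77 -4.05]
4 0.503 [-1.36 -5.3 ]
5 0.628 [-2.1  -6.47]
6 0.754 [-2.98 -7.53]
7 0.88 [-3.99 -8.48]
8 1.005 [-5.11 -9.29]
9 1.131 [-6.32 -9.95]
10 1.257 [ -7.6  -10.46]
11 1.382 [ -8.94 -10.81]
12 1.508 [-10.31 -10.98]
13 1.634 [-11.69 -10.98]
14 1.759 [-13.06 -10.81]
15 1.885 [-14.4  -10.46]
16 2.011 [-15.68  -9.95]
17 2.136 [-16.89  -9.29]
18 2.262 [-18.01  -8.48]
19 2.388 [-19.02  -7.53]
20 2.513 [-19.9   -6.47]
21 2.639 [-20.64  -5.3 ]
22 2.765 [-21.23  -4.05]
23 2.89 [-21.65  -2.74]
24 3.016 [-21.91  -1.38]
25 3.142 [-22.  -0.]
```

View pics/wrist6.png

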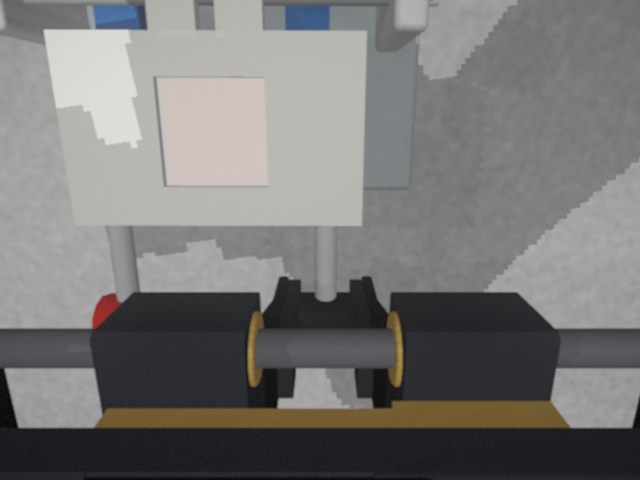

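The black knob is held (19.5 mm). Start the swing.

Request:
step_arm([
  [[0,0,0,-0.09,-1.38,0,5],[0,0,0,-0.35,-2.74,0,5],[0,0,0,-0.77,-4.05,0,5],[0,0,0,-1.36,-5.3,0,5],[0,0,0,-2.1,-6.47,0,5]],
])

```text
time_s: 8.45
tcp_pos: [0.4894, -0.0984, 0.1032]
ee_rot: [[0.139, -0.002, -0.99], [0.99, 0.001, 0.139], [0.001, -1.0, 0.003]]
wrist_force: [-0.1, -0.1, -5.6]
gripper_width: 0.224
```

```bash
python3 st.py -.036;python3 - <<'E'
from plan import *
c=cap('scene','scene7.png')
E
```

```text
8.45 x -0.03519010437005376 y 0.0888847242572918 z 0.06616878541622757 R 0.11080975755660495 A 0.6399291574435739 w 19.5162677339685 F [-0.146 -0.051 -5.619] M [ 0.364  0.168 -0.041]
rot [-0.003 -0.002  0.001]
```

View pics/scene7.png

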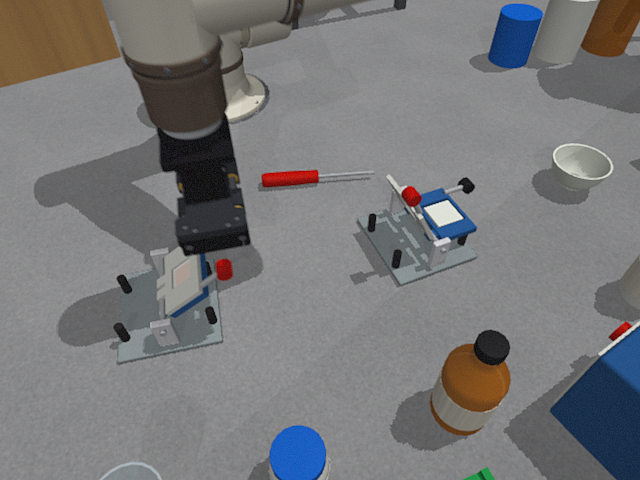

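The holder is rising with the lid still shut on it (red knob at (224,270)). Continue.

Request:
step_arm([
  [[0,0,0,-0.88,-1.06,0,5],[0,0,0,-1.89,-2.01,0,5],[0,0,0,-3.01,-2.82,0,5],[0,0,0,-4.22,-3.48,0,5],[0,0,0,-5.5,-3.99,0,5]],
])

```text
time_s: 8.92
tcp_pos: [0.4816, -0.153, 0.1435]
ee_rot: [[0.139, -0.003, -0.99], [0.99, 0.002, 0.139], [0.001, -1.0, 0.003]]
wrist_force: [-4.0, 3.6, -1.8]
gripper_width: 0.227
```

```bash
python3 st.py -.036
```

```text
8.9167 x -0.03540458874240426 y 0.03374674728832963 z 0.10649959965555612 R 0.11171843034762041 A 1.2639333464369655 w 19.734600586224424 F [-4.027  3.558 -1.826] M [ 1.315  0.881 -0.031]
rot [-0.003 -0.002  0.001]
```

Request:
step_arm([
  [[0,0,0,-1.34,-0.33,0,5],[0,0,0,-2.71,-0.48,0,5],[0,0,0,-4.09,-0.46,0,5],[0,0,0,-5.46,-0.27,0,5],[0,0,0,-6.8,0.1,0,5]],
])

```text
time_s: 9.33
tcp_pos: [0.4718, -0.2215, 0.1437]
ee_rot: [[0.138, -0.003, -0.99], [0.99, -0.0, 0.138], [-0.001, -1.0, 0.003]]
wrist_force: [-6.3, 2.0, 5.7]
gripper_width: 0.226
```

```bash
python3 st.py -.036;python3 - <<'E'
from plan import *
c=cap('scene','scene8.png')
E
```

```text
9.3333 x -0.035708444636553836 y -0.03548726770740937 z 0.1066530296512191 R 0.11240202357218113 A 1.8920088914021984 w 19.621626831327244 F [-6.275  2.043  5.727] M [ 0.814  1.704 -0.038]
rot [-0.003 -0.001 -0.001]
```

View pics/scene8.png

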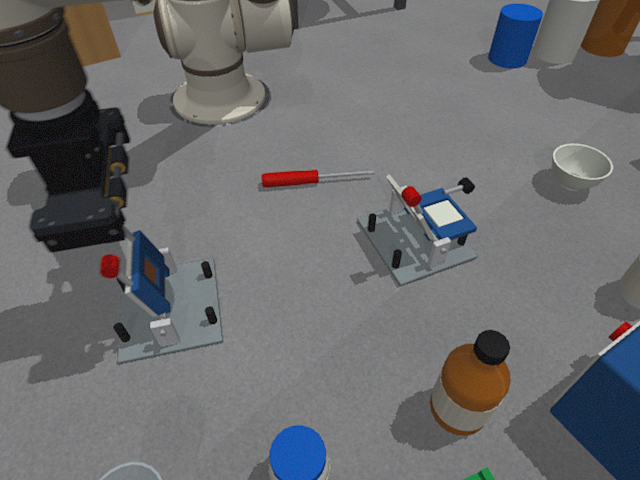

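Past upright with the lid still shut (red knob at (109,266), tray underside showing). Continue down the far side.

Request:
step_arm([
  [[0,0,0,-1.26,0.51,0,5],[0,0,0,-2.45,1.17,0,5],[0,0,0,-3.55,1.98,0,5],[0,0,0,-4.52,2.93,0,5],[0,0,0,-5.37,3.99,0,5]],
])

```text
time_s: 9.8
tcp_pos: [0.464, -0.2757, 0.1033]
ee_rot: [[0.139, -0.004, -0.99], [0.99, -0.001, 0.139], [-0.002, -1.0, 0.004]]
wrist_force: [-6.1, -1.9, 4.9]
gripper_width: 0.225
```

```bash
python3 st.py -.036
```

```text
9.8 x -0.03595026547965621 y -0.09019663982721399 z 0.0662600684551861 R 0.11191885680172986 A 2.508008973893751 w 19.5756709402058 F [-6.142 -1.857  4.852] M [-0.34   1.723  0.035]
rot [-0.004 -0.001 -0.002]
```

Request:
step_arm([
  [[0,0,0,-0.74,1.17,0,5],[0,0,0,-1.33,2.42,0,5],[0,0,0,-1.7,3.6,0,5],[0,0,0,-1.9,4.6,0,5],[0,0,0,-2.0,5.4,0,5]],
])

```text
time_s: 10.22
tcp_pos: [0.4612, -0.295, 0.0478]
ee_rot: [[0.139, -0.005, -0.99], [0.99, -0.0, 0.139], [-0.001, -1.0, 0.004]]
wrist_force: [-5.4, -3.9, 1.9]
gripper_width: 0.225
```

```bash
python3 st.py -.036
```

```text
10.2167 x -0.03608943689297351 y -0.10975147805001648 z 0.01077559587231626 R 0.1102791929629825 A 3.0437245375040263 w 19.565521105720634 F [-5.429 -3.914  1.935] M [-0.693  1.343  0.018]
rot [-0.004 -0.002 -0.001]
```

Request:
step_arm([
  [[0,0,0,-0.03,0.4,0,5],[0,0,0,-0.05,0.8,0,5],[0,0,0,-0.05,1.1,0,5],[0,0,0,-0.05,1.3,0,5],[0,0,0,-0.05,1.3,0,5]],
])

```text
time_s: 10.63
tcp_pos: [0.4612, -0.2951, 0.0351]
ee_rot: [[0.139, -0.005, -0.99], [0.99, -0.0, 0.139], [-0.001, -1.0, 0.005]]
wrist_force: [-5.1, -3.9, 0.3]
gripper_width: 0.224
```

```bash
python3 st.py -.036
```

```text
10.6333 x -0.03609760187583486 y -0.10982208835345582 z -0.0018754442421320613 R 0.10983810077299955 A -3.1245172000851014 w 19.49259656410313 F [-5.121 -3.87   0.34 ] M [-0.952  1.405 -0.038]
rot [-0.005 -0.002 -0.001]
```

Request:
step_arm([
  [[0,0,0,0,0.1,0,5],[0,0,0,0,0.2,0,5],[0,0,0,0,0.3,0,5],[0,0,0,0,0.3,0,5],[0,0,0,0,0.3,0,5]],
])

```text
time_s: 11.05
tcp_pos: [0.4612, -0.2952, 0.0347]
ee_rot: [[0.138, -0.004, -0.99], [0.99, -0.001, 0.138], [-0.001, -1.0, 0.004]]
wrist_force: [-9.9, -0.4, 15.9]
gripper_width: 0.225
```

```bash
python3 st.py -.036; python3 - <<'E'
from plan import *
cap('scene','scene9.png');cap('top','top9.png')
E
```

```text
11.05 x -0.03600845185872261 y -0.10985070955159822 z -0.002295123151941851 R 0.10987468306790318 A -3.1207025811322833 w 19.542942764770277 F [-9.906 -0.394 15.867] M [ 0.155  2.612 -0.007]
rot [-0.004 -0.001 -0.001]
```

View pics/scene9.png

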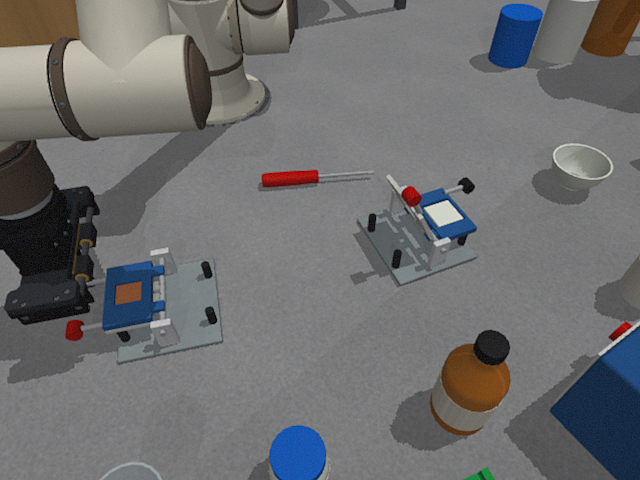

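On the stop (about 16 N, same height reading as the first stop), holder turned over at (130,293), coupon visible through the tray window. Ease off, release and rise.

Request:
step_arm([
  [[0,0,0,0,-0.3,0,5],[0,0,0,0,-0.3,0,5],[0,0,0,0,-0.3,0,30],[0,0,0,0,-0.3,0,50],[0,0,0,0,-0.3,0,50]],
])

```text
time_s: 11.57
tcp_pos: [0.4646, -0.2947, 0.0359]
ee_rot: [[0.138, 0.002, -0.99], [0.99, -0.001, 0.138], [-0.001, -1.0, -0.003]]
wrist_force: [0.3, -0.4, 0.5]
gripper_width: 0.371
```

Request:
step_arm([
  [[0,0,0,0,0,0,50],[0,0,0,0,-1.2,0,50],[0,0,0,0,-3.5,0,50],[0,0,0,0,-6.5,0,50],[0,0,0,0,-9.5,0,50]],
])

```text
time_s: 11.98
tcp_pos: [0.4637, -0.2939, 0.1312]
ee_rot: [[0.138, -0.001, -0.99], [0.99, 0.0, 0.138], [-0.0, -1.0, 0.001]]
wrist_force: [0.5, 0.3, 0.1]
gripper_width: 0.5
```

Request:
step_arm([
  [[0,0,0,0,-3,2,50],[0,0,0,0,-6,5,50],[0,0,0,-3,-6,8,50],[0,0,0,-6,-6,10,50],[0,0,0,-6,-6,10,50]],
])

```text
time_s: 12.4
tcp_pos: [0.3533, -0.3418, 0.1917]
ee_rot: [[0.142, 0.002, -0.99], [0.99, -0.001, 0.142], [-0.001, -1.0, -0.002]]
wrist_force: [0.8, -0.7, -0.2]
gripper_width: 0.497
```

```bash
python3 st.py -.036; python3 - <<'E'
from plan import *
from m import masks,blobs
t=cap('top','top10.png');s=cap('scene','scene10.png');cap('wrist','wrist10.png')
for n,c,box in (('top',t,(380,180,560,300)),('scene',s,(50,240,230,370))):
    for k in('red','black','copper'):
        for b in blobs(c['image'],masks(c['image'])[k],box): print(n,k,b[:3])
    for A in(np.pi,): print(proj(c,knob(A,-.036)),proj(c,knob(A,.036)))
    u0,v0,u1,v1=box
    cv2.imwrite(f'pics/{n}_z10.png',cv2.resize(c['image'][v0:v1,u0:u1,::-1],None,fx=4,fy=4,interpolation=cv2.INTER_CUBIC))
E
```

```text
12.4 x -0.13653219826315854 y -0.17091935245905313 z 0.15471490964785256 R 0.23054311595093271 A 2.4059161832085283 w 43.19941504224009 F [ 0.794 -0.744 -0.225] M [ 0.04  -0.085 -0.029]
rot [ 0.002 -0.005 -0.001]
top red (np.int32(118), array([507.7034, 223.678 ]), array([502, 218,  12,  12], dtype=int32))
top black (np.int32(48), array([406.7708, 211.3125]), array([403, 208,   9,   8], dtype=int32))
top black (np.int32(615), array([531.5772, 274.4911]), array([511, 243,  49,  57], dtype=int32))
top black (np.int32(41), array([401.8049, 256.7317]), array([398, 254,   9,   6], dtype=int32))
top black (np.int32(122), array([503.5   , 266.0164]), array([497, 260,  13,  12], dtype=int32))
top copper (np.int32(374), array([466.8422, 239.6444]), array([457, 229,  21,  22], dtype=int32))
(np.float64(503.4423059343463), np.float64(266.21734211926616)) (np.float64(507.419890551197), np.float64(223.95497441924527))
scene red (np.int32(187), array([ 73.2888, 326.7914]), array([ 66, 320,  16,  16], dtype=int32))
scene black (np.int32(103), array([206.3883, 269.6893]), array([202, 262,  10,  16], dtype=int32))
scene black (np.int32(238), array([ 79.1975, 284.4748]), array([ 72, 275,  16,  19], dtype=int32))
scene black (np.int32(115), array([210.8957, 315.4957]), array([206, 307,  11,  17], dtype=int32))
scene black (np.int32(94), array([123.8085, 335.7766]), array([117, 331,  13,  11], dtype=int32))
scene copper (np.int32(444), array([127.8176, 292.741 ]), array([115, 282,  26,  22], dtype=int32))
(np.float64(81.12179153289861), np.float64(284.2871433406767)) (np.float64(75.6678989886889), np.float64(329.1489744583884))
```

View pics/top_z10.png

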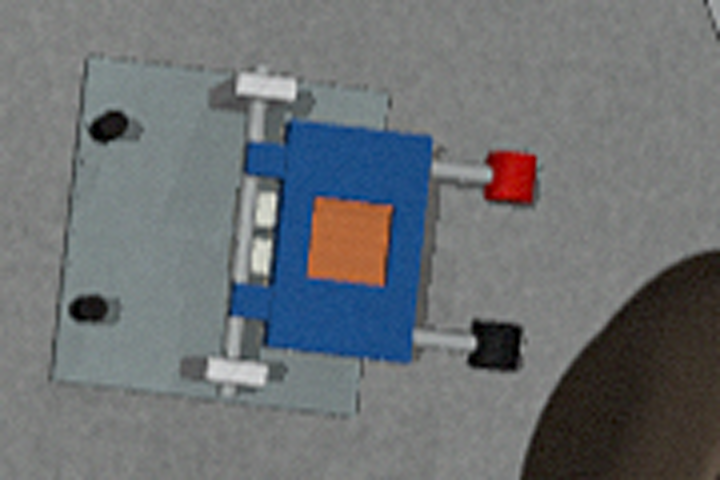

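View pics/scene_z10.png

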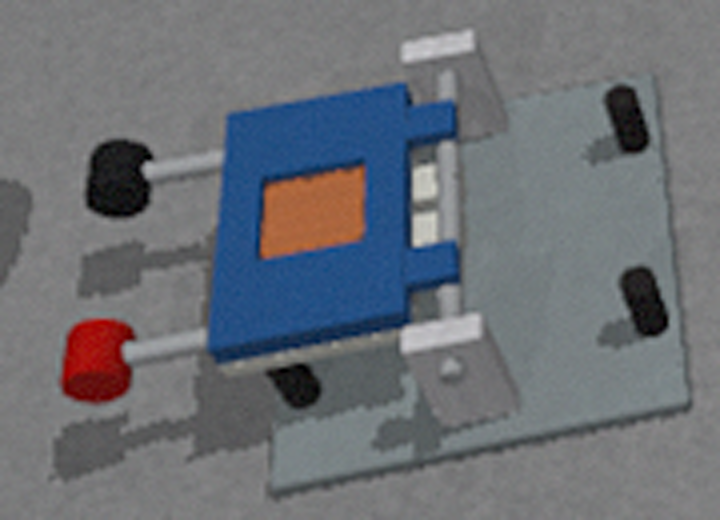

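Both knobs match the predicted turned-over positions within 1–2 px. In the top view red is at (508,224) and black at (503.5,266). The tray is flat with the lid tight beneath it, the coupon shows in the window, and the gripper is clear. Handing in.

```bash
python3 - <<'E'
from plan import *
from m import masks,blobs
t=optics.capture('top');s=optics.capture('scene')
print('red',tri(ray(t,507.9,223.9),ray(s,74,328)),'black',tri(ray(t,503.5,266),ray(s,80,284.5)))
print(r.sense()['joint_velocities'],r.sense()['wrist_force'])
print(r.finish_job())
E
```

```text
red [ 0.5324 -0.3055  0.0478] black [ 0.4616 -0.296   0.0453]
[ 0.6737  0.2609 -0.0451  0.0235 -0.1856  0.0287] [-0.22   -0.7557 -0.7577]
the job is handed in; nothing more can be done
None
```

The copper coupon's holder has been turned over with the lid shut, and the job is handed in at about 12.5 s of the 58 s allowed. I closed the white lid by its red knob to the stop (about 17 N). I then swung the holder over by the black knob to the far stop (about 16 N), let go and moved the gripper clear.

**Last checks:**
- Both knobs were within about 3 px of their computed turned-over positions, and triangulated at z = 48 mm (red) and 45 mm (black) against a nominal 45 mm. The 2.5 mm difference is close to the 2 mm calibration error.
- The tray lay flat with the lid tight beneath it, no gap could be seen, and the coupon showed in the tray window.

**Small disagreement:** both stops were reached about 2 mm below nominal height. I put that down to a height offset in the measurement or arm compliance, and did not check it further.

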